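Swing a pinned strip to its stop and lock it with the catch

ROBOT

A 6-joint arm with a two-finger parallel gripper is mounted at the origin on the work surface; the furniture and walls round the work are solid. World frame = base frame: x ahead of the robot, y to its left, z up, the work surface at z = 0. Lengths are in m, angles in rad, forces in N, time in s.
With the tool pointing down it reaches from about 0.325 to 0.775 m from the base axis. Payload 9.3 kg.
Tool frame: the origin (TCP) lies at the very end of the fingers, on their centre line; the grasp point (between the pads) lies 19 mm behind it; z points along the fingers, y is the line along which they close (so a half turn about z gives the same grasp; the last joint's range is limited). The gripper opens to 85 mm and grips with 20 to 120 N. Pads are 22 mm wide; open, the fingers measure 114 mm over their backs; the gripper's body (76 mm by 85 mm) begins 54 mm behind the grasp point. The pads swing forward as they close: fully open they stand 13 mm farther back than shut.
Start: joints at [-1.448, 0.259, 0.021, 1.334, 0, 1.418], TCP at [0.15, -0.529, 0.231] pointing down, gripper open.
Joint ranges: [-3.04, 3.04], [-0.91, 1.82], [-1.04, 1.36], [-1.92, 1.95], [-1.52, 1.45], [-3.14, 3.14]. Speed limits (rad/s): [2.22, 2.22, 2.79, 3.14, 3.14, 3.14].

INTERFACE

Orientations are given as a rotation vector (axis times angle).
In Python, from bench import r, viewer, spotter gives the robot as it stands. The module is installed in compiled form; this text tells all that it offers.
- The arm moves only by the shell command python3 -m handwheel 'ROWS' [FORCE]. ROWS is rows parted by semicolons, their numbers by spaces, 1 to 20 of them, each of 5 numbers: dx, dy, dz in m, then a turn about the tool's z in rad, then the opening from 0.0 (shut) to 1.0 (fully open); each row is the pose to reach, as a shift and turn from the pose commanded when the command began, along the tool's axes at that moment; what a row does not reach only later rows make up. A row lasts 1/10 s, in which the tool goes at most 0.05 m and 0.15 rad, less where a joint would pass 70% of its speed; a pose out of reach is approached as far as the arm can. The fingers move at their own pace and stop on an object; FORCE is the grip in N (left out, the last holds). Time passes only in rows, so rows that do not move let the fingers close. It prints the time, the measured TCP pose, the force, the opening and the grip force at its end.
- r.get_obs(): the state, without advancing time (a new reading comes with each control period).
- viewer.grab_frame(name): name is "scene" or "side" or "wrist"; returns a dict with "pixels" (480x640x3 uint8, red, green, blue), "depth" (480x640 float32, m along the optical axis (not along the pixel's ray), 0 where there is no reading), "intrinsics" (3x3 intrinsics, pixels), "k1" (the pictures are not rectified: a ray, as slopes to the right and down, at radius r is drawn at 1 + k1 r^2 times it, then the intrinsics apply), "R" (3x3) and "t" (3): a world point X has camera coordinates R X + t; the wrist camera has in their place "T_tool_cam" (4x4, takes a point from camera to tool coordinates, whose origin is the TCP and whose axes are the flange's). Camera axes: x right, y down, z forward; pixel columns grow to the right and rows downward; lengths in m; the calibration is good to about 2 mm. A picture is of the moment at which its call begins: read the wrist's pose just before it.
- r.hand_in(): hands the job in; it is judged then, once.
Trained networks look in the newest picture that a camera, given by its name, has taken for a name from the list of things; names that differ only in an ending like _2 or _b are one class to them, and where a whole thing is asked for, a point or a joint stands for the part that bears it (a point fixed in the world has none). Each returns a list of dicts, best first, with "p" (0 to 1); they miss things now and then, are a little off and sometimes report something else, mostly with a low value. They report only what shows in the picture. A call takes as long as a camera call.
- spotter.find_in(camera, target): "centre" ([x, y, z] in m, in world coordinates, good to about 4 mm: the middle of the surface that is visible of it).
- spotter.trace(camera, target): "pixels" (480x640 bool, what is visible of it).
The state is a dict: "clock": time; "qpos": joint angles; "qd": joint speeds; "tau": joint torques, N m; "ee_pos": TCP position; "tool_rot": TCP orientation; "contact_force": force on the tool from outside, world axes, zero at the start; "ft_torque": the same for the moment, N m; "opening": opening from 0.0 (shut) to 1.0 (fully open); "finger_force": force on a finger pad.
Only numpy, scipy, OpenCV 4.12 (cv2) and the standard library are available. Lean on these libraries where they do the work, as an engineer would, in place of code of your own. Each camera call takes 0.05 s, during which the arm holds its last target. There are 200 camera calls.

TASK

Push the free end of the pinned wooden strip round until it bears firmly on the tip of the stop screw, the blue swing catch still being open. Then swing the catch in by its red-knobbed arm until its rubber pad clamps the strip against the stop, so that the strip stays pressed there when you let go. Work slowly and by feel: the screw tip must never take more than 25 N, and leave the other things on the bench where they are.

Things in the scene. Friction and masses are not known exactly. Their poses are not given: they have to be found in the camera images.
- jig: plywood jig board fixed on the bench, 18 mm thick (top at z = 18 mm), about 250 x 240 mm, place and yaw vary. Origin: bench level under the axis of the 13 mm steel pivot pin; x along the board away from the pin, z up. Pin washer (26 mm) and cap reach 32 mm above the board and hold the strip down. Seen from the strip, the stop is on the +y side, the catch and the strip's open swing on the -y side
- strip: pale wooden strip 178 x 36 x 20 mm, 80-170 g, on the pin with 1 mm play. Origin: centre of its pin hole at its underside (on the board); x to its free end. Its sides are at y = -18 mm (push here) and +18 mm (meets the screw). It starts 0.3 to 0.5 rad clockwise (from above) of the jig's x axis and slides counterclockwise with under 2 N until it stops hard at the screw
- strip_end (a point): middle of the strip's free end face, 10 mm above the board, 160 mm from the pin axis along the strip
- stop_block: dark wood block 44 x 30 x 34 mm on the board at jig x = 125, y = 62 mm (origin: centre of underside), with a set screw whose round 11 mm brass tip points along jig -y at the strip, 11 mm above the board. The setting varies and is not measured: tip at jig y = 10 to 24 mm, so the strip stops at -0.08 to +0.05 rad from the jig's x axis; feel for it. Block and screw count as one
- catch (a joint): angle of the blue catch, rad. 0: its arm points along jig -x; positive: open (counterclockwise from above, arm toward jig -y); range -0.5 to 1.35. Starts at 1.05 to 1.25, clear of the strip's swing; closes clockwise (falling). Its pad meets the seated strip between +0.25 and -0.35. Stiff pivot: 0.3 N m (about 3 N at the knob) turns it; it stays where left and holds up to about 5 N on the strip
- catch_knob (a point): middle of the red knob (18 mm across, 20 mm tall, top 38 mm above the board) on the arm's end, 90 mm from the pivot axis; this point is 28 mm above the board. The arm under it is 18 mm wide, 4 to 18 mm above the board; push on the side facing away from the strip, or hold the knob from above
- catch_pivot (a point): axis of the catch's pivot, beyond the strip's free end, 11 mm above the board, at jig x = 200, y = -55 mm; its boss is 24 mm across, 25 mm tall
- catch_pad (a point): outermost point of the black rubber pad (20 mm across) on the arm: 55 mm along the arm from the pivot axis, 33 mm off the arm's centre line toward the strip, 11 mm above the board. It presses on the strip's -y side near the free end with 1.6 times what is pushed at the knob beyond the 3 N that the pivot takes
- oil_bottle: red oil bottle with spout, 43 mm across, 122 mm tall, standing; bystander; origin at centre of underside
- sanding_block: sanding block 67 x 111 x 31 mm; bystander; origin at centre of underside
- wax_tin: round wax tin 81 mm across, 33 mm tall; bystander; origin at centre of underside
- tape_measure: yellow tape measure 36 x 84 x 64 mm; bystander; origin near the centre of underside

How it is judged:
On the way, in this order (a step that is already met when the one before it is completed fails the run):
1. the strip bears on the stop screw with more than 3 N for 0.3 s, the catch still open (joint above 0.6) (contact force between strip and stop_block above 3 N and value of joint catch above 0.6 rad), for 0.3 s.
2. the catch is swung in (joint below 0.5) and its pad presses on the strip, the strip on the stop screw (contact force between strip and catch above 2 N and contact force between strip and stop_block above 2 N and value of joint catch below 0.5 rad), for 0.2 s.
At the end, for the whole second after the job is handed in: The strip lies flat (within 0.06 rad) and still, clamped with more than 1.5 N between the closed catch's pad (joint below 0.5 rad) and the stop screw, and the catch is still (contact force between strip and stop_block above 1.5 N and contact force between strip and catch above 1.5 N and value of joint catch below 0.5 rad and angle between strip's own z axis and vertical below 0.06 rad and linear speed of strip below 0.01 m/s and velocity of joint catch between -0.03 and 0.03 rad/s); the robot touches nothing.
It fails at once if more than 25 N between the strip and the stop (contact force between strip and stop_block above 25 N).
It fails at once if a bystander moved by more than 20 mm (distance of any of oil_bottle, sanding_block, wax_tin, tape_measure from where it was at the start of the episode above 0.02 m).
It also fails if it takes over 72 s, if anything falls off the work surface, if the arm or the gripper's body presses on something with over 40 N, if the wrist force passes 120 N, or if a joint passes its speed limit or range.

## Working session

There is one attempt and no reset: what is moved stays moved. The work goes in short steps, Python scripts to look and compute and a shell command to move; the robot and the scene stay as the last step left them, time stands still between calls to the robot, and variables do not carry over. Pictures are saved under pics/ and viewed, at most 10 in all, crops included, and the job is handed in when it is done.

```bash
mkdir -p pics; cat > h.py <<'E'
import numpy as np, cv2
from bench import r, viewer, spotter
E
python3 - <<'E'
from h import *
o=r.get_obs(); print({k:np.round(v,3) for k,v in o.items()})
ims=[]
for c in ["scene","side"]:
    f=viewer.grab_frame(c); ims.append(f["pixels"]); print(c,f["intrinsics"].round(1).tolist(),f["k1"],f["R"].round(3).tolist(),f["t"].round(3).tolist())
    for n in ["jig","strip","strip_end","stop_block","catch","catch_knob","catch_pivot","catch_pad","oil_bottle","sanding_block","wax_tin","tape_measure"]:
        try: print(c,n,[(np.round(d["centre"],3).tolist(),round(d["p"],2)) for d in spotter.find_in(c,n)[:2]])
        except Exception as e: print(n,e)
    cv2.imwrite(f"pics/{c}0.png",ims[-1][:,:,::-1])
print(r.get_obs()["clock"])
E
```

```text
{'clock': np.float64(0.0), 'qpos': array([-1.448,  0.259,  0.021,  1.334,  0.   ,  1.418]), 'qd': array([ 0.001, -0.001, -0.   ,  0.001, -0.001, -0.002]), 'tau': array([-1.0000e-03, -5.5563e+01,  3.4454e+01,  1.4000e-02, -0.0000e+00,
       -0.0000e+00]), 'ee_pos': array([ 0.15 , -0.529,  0.231]), 'tool_rot': array([-3.11 , -0.432, -0.   ]), 'contact_force': array([0.308, 0.225, 0.256]), 'ft_torque': array([ 0.001, -0.039,  0.002]), 'finger_force': np.float64(0.0), 'opening': np.float64(1.002)}
scene [[578.7, 0.0, 313.2], [0.0, 578.7, 236.8], [0.0, 0.0, 1.0]] -0.006198697840596936 [[-0.993, 0.113, -0.024], [0.082, 0.55, -0.831], [-0.081, -0.828, -0.555]] [0.424, 0.013, 1.647]
scene jig [([0.48, 0.197, 0.022], 0.65)]
scene strip [([0.447, 0.181, 0.039], 0.66)]
scene strip_end [([0.443, 0.178, 0.036], 0.77)]
scene stop_block [([0.485, 0.113, 0.038], 0.7), ([0.478, 0.276, 0.049], 0.54)]
scene catch [([0.49, 0.114, 0.036], 0.62)]
scene catch_knob [([0.48, 0.111, 0.039], 0.77)]
scene catch_pivot [([0.479, 0.199, 0.018], 0.8)]
scene catch_pad [([0.486, 0.116, 0.036], 0.6)]
scene oil_bottle
[... 381 characters left out ...]
-0.064, 1.725]
side jig [([0.462, 0.227, 0.016], 0.97), ([0.487, 0.112, 0.037], 0.71)]
side strip [([0.414, 0.202, 0.034], 0.59)]
side strip_end [([0.419, 0.198, 0.035], 0.82), ([0.49, 0.408, 0.033], 0.71)]
side stop_block [([0.481, 0.272, 0.042], 0.79)]
side catch [([0.486, 0.112, 0.032], 0.75), ([0.415, 0.2, 0.037], 0.68)]
side catch_knob [([0.485, 0.117, 0.035], 0.77), ([0.447, -0.18, 0.066], 0.34)]
side catch_pivot [([0.459, 0.231, 0.019], 0.94)]
side catch_pad [([0.485, 0.11, 0.036], 0.7)]
side oil_bottle [([0.445, -0.179, 0.067], 0.81)]
side sanding_block [([0.306, -0.143, 0.032], 0.52)]
side wax_tin [([0.492, 0.408, 0.033], 0.93)]
side tape_measure [([0.403, -0.344, 0.044], 0.85)]
1.3
```

View images.

View pics/scene0.png

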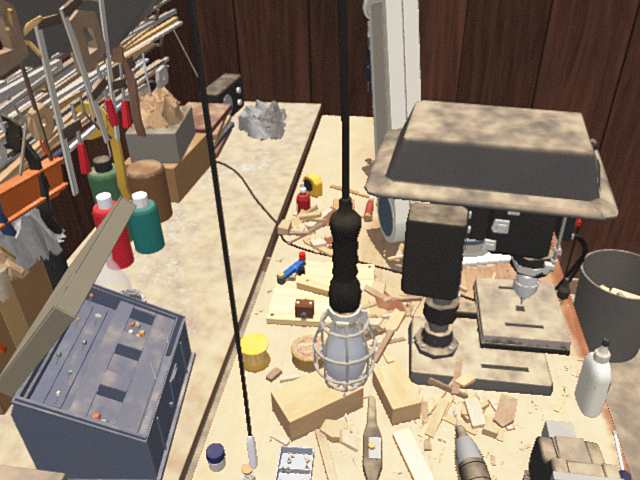

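View pics/side0.png

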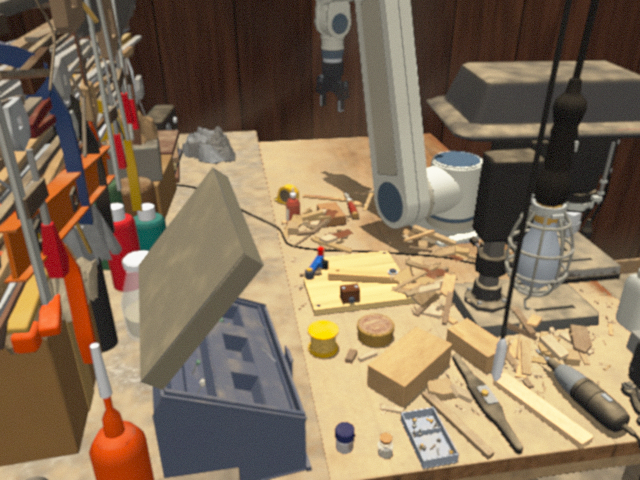

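```bash
cat >> h.py <<'E'
def cloud(f,o=None):
    K=f["intrinsics"]; v,u=np.mgrid[:480,:640]
    d=np.array([f["k1"],0,0,0,0],float)
    p=cv2.undistortPoints(np.stack([u,v],-1).reshape(-1,1,2).astype(float),K,d).reshape(480,640,2)
    z=f["depth"]; C=np.dstack([p*z[...,None],z])
    if "R" in f: return (C-f["t"])@f["R"]
    T=f["T_tool_cam"]; Rt=cv2.Rodrigues(np.array(o["tool_rot"],float))[0]
    return (C@T[:3,:3].T+T[:3,3])@Rt.T+o["ee_pos"]
def shot(c,name):
    o=r.get_obs(); f=viewer.grab_frame(c); W=cloud(f,o); W[f["depth"]==0]=np.nan
    np.savez(name,W=W,im=f["pixels"],ee=o["ee_pos"],rot=o["tool_rot"]); cv2.imwrite(f"pics/{name}.png",f["pixels"][:,:,::-1])
    return f,W,o
E
python3 - <<'E'
from h import *
P=[]
for c in ["scene","side"]:
    f,W,o=shot(c,c+"1"); P.append(W.reshape(-1,3))
    if c=="scene":
        for uv in [(345,370),(345,220),(435,250),(430,140),(430,350),(345,50)]: print(uv,W[uv[1],uv[0]].round(3))
    else:
        for uv in [(550,240),(490,200),(563,150)]: print(uv,W[uv[1],uv[0]].round(3))
    im=f["pixels"].astype(int); R,G,B=im[...,0],im[...,1],im[...,2]
    box=(W[...,0]>.3)&(W[...,0]<.6)&(W[...,1]>.0)&(W[...,1]<.35)&(W[...,2]>.01)&(W[...,2]<.1)
    for n,m in [("blue",B>R+40),("red",(R>G+80)&(R>B+80)),]:
        m=m&box; q=W[m]; print(c,n,len(q),q.mean(0).round(4) if len(q) else 0, q.min(0).round(3),q.max(0).round(3))
P=np.vstack(P); P=P[~np.isnan(P).any(1)]
H=np.full((14,13),-1.)
for x,y,z in P:
    i=int((y+.6)//.1); j=int((x+.3)//.1)
    if 0<=i<14 and 0<=j<13 and z<.7: H[i,j]=max(H[i,j],z)
print("cols x -.3..1; rows y -.6.. ");print(H.round(2))
f=viewer.grab_frame("wrist"); print(f["T_tool_cam"].round(3).tolist(),f["intrinsics"].round(1).tolist())
print(cv2.Rodrigues(np.array(r.get_obs()["tool_rot"]))[0].round(3))
E
```

```text
(345, 370) [0.468 0.801 0.389]
(345, 220) [0.468 0.788 0.604]
(435, 250) [0.265 0.516 0.356]
(430, 140) [0.28  0.479 0.546]
(430, 350) [0.227 0.45  0.046]
(345, 50) [0.467 0.778 0.782]
scene blue 155 [0.4901 0.1051 0.0363] [0.46  0.074 0.024] [0.518 0.136 0.044]
scene red 46 [0.4641 0.0736 0.0522] [0.458 0.059 0.037] [0.471 0.082 0.062]
(550, 240) [0.47  0.789 0.424]
(490, 200) [0.311 0.497 0.333]
(563, 150) [0.476 0.785 0.543]
side blue 117 [0.4918 0.1032 0.0337] [0.466 0.074 0.024] [0.517 0.136 0.039]
side red 44 [0.4685 0.0733 0.0497] [0.459 0.057 0.036] [0.478 0.082 0.058]
cols x -.3..1; rows y -.6.. 
[[ 0.   -1.    0.    0.52  0.59  0.59  0.06  0.06  0.06  0.17  0.59  0.54
   0.4 ]
 [ 0.   -1.   -1.    0.59  0.6   0.01  0.01  0.06  0.06  0.06  0.62  0.59
   0.62]
 [-1.   -1.   -1.    0.    0.01  0.02  0.07  0.07  0.06  0.06  0.63  0.62
   0.61]
 [-1.   -1.   -1.   -1.    0.04  0.04  0.04  0.11  0.06  0.06  0.63  0.65
   0.51]
 [-1.   -1.   -1.   -1.    0.04  0.64  0.07  0.12  0.06  0.06  0.06  0.67
   0.67]
 [-0.03 -1.    0.21  0.21  0.65  0.65  0.1   0.1   0.09  0.06  0.06  0.6
[... 219 characters left out ...]
 0.06  0.05  0.06  0.06  0.22
   0.7 ]
 [-0.89  0.01  0.47  0.55  0.55  0.55  0.54  0.04  0.06  0.06  0.44  0.44
   0.69]
 [-1.    0.01  0.55  0.55  0.55  0.55  0.55  0.06  0.05  0.06  0.44  0.44
   0.61]
 [-1.    0.    0.47  0.55  0.55  0.55  0.48  0.06  0.06  0.05  0.43  0.44
   0.36]
 [-1.   -1.    0.18  0.48  0.47  0.05  0.03  0.04  0.05  0.05  0.18  0.44
   0.38]
 [-1.   -1.    0.03  0.14  0.14  0.05  0.02  0.7   0.43  0.    0.05  0.17
   0.31]]
[[0.001, -0.963, -0.269, 0.068], [1.0, 0.001, -0.0, -0.001], [0.0, -0.269, 0.963, -0.141], [0.0, 0.0, 0.0, 1.0]] [[331.8, 0.0, 320.2], [0.0, 331.8, 238.8], [0.0, 0.0, 1.0]]
[[ 0.962  0.272 -0.   ]
 [ 0.272 -0.962  0.   ]
 [ 0.    -0.    -1.   ]]
```

```bash
python3 -m handwheel '0.336 -0.196 0 -0.5 0;0.336 -0.196 0 -0.5 0;0.336 -0.196 0 -0.5 0;0.336 -0.196 0 -0.5 0;0.336 -0.196 0 -0.5 0;0.336 -0.196 0 -0.5 0;0.336 -0.196 0 -0.5 0;0.336 -0.196 0 -0.5 0;0.487 -0.548 -0.02 -1.02 0;0.487 -0.548 -0.02 -1.02 0;0.487 -0.548 -0.02 -1.02 0;0.487 -0.548 -0.02 -1.02 0;0.487 -0.548 -0.02 -1.02 0;0.487 -0.548 -0.02 -1.02 0;0.487 -0.548 -0.02 -1.02 0;0.487 -0.548 -0.02 -1.02 0;0.487 -0.548 -0.02 -1.02 0;0.487 -0.548 -0.02 -1.02 0'
python3 - <<'E'
from h import *
f,W,o=shot("wrist","wrist1"); print({k:np.round(v,3) for k,v in o.items()})
for n in ["strip_end","catch_knob","catch_pivot","catch_pad","stop_block"]:
    print(n,[(np.round(d["centre"],3).tolist(),round(d["p"],2)) for d in spotter.find_in("wrist",n)[:2]])
E
```

```text
clock: 3.25
ee_pos: [0.469, 0.1314, 0.2511]
tool_rot: [2.503, 1.899, -0.001]
contact_force: [0.0, -0.5, -0.1]
opening: -0.0
finger_force: 0.0
{'clock': np.float64(3.25), 'qpos': array([ 0.101,  0.146, -0.075,  1.351, -0.   ,  1.944]), 'qd': array([-0.037, -0.008, -0.011,  0.001, -0.001, -0.007]), 'tau': array([ 1.6620e+00, -4.6318e+01,  3.4938e+01, -2.6000e-02,  1.0200e-01,
        1.3900e-01]), 'ee_pos': array([0.469, 0.131, 0.251]), 'tool_rot': array([ 2.503e+00,  1.899e+00, -1.000e-03]), 'contact_force': array([ 0.028, -0.503, -0.064]), 'ft_torque': array([-0.018,  0.012,  0.056]), 'finger_force': np.float64(0.0), 'opening': np.float64(-0.0)}
strip_end [([0.413, 0.197, 0.036], 0.7)]
catch_knob [([0.49, 0.11, 0.035], 0.96)]
catch_pivot [([0.431, 0.193, 0.017], 0.59)]
catch_pad [([0.492, 0.106, 0.041], 0.55)]
stop_block [([0.478, 0.262, 0.051], 0.69)]
```

View pics/wrist1.png

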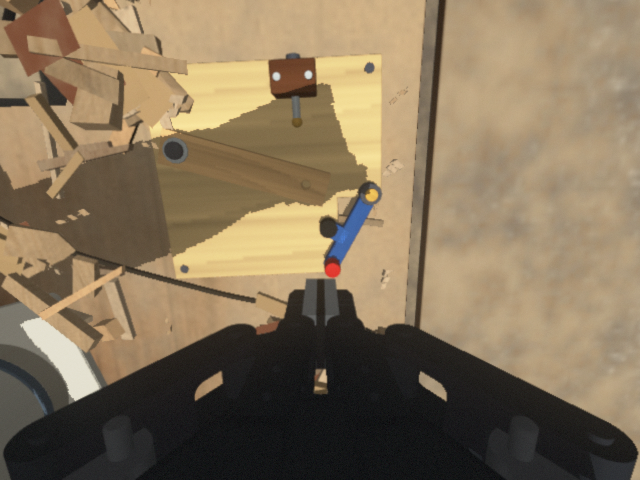

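```bash
python3 - <<'E'
from h import *
d=np.load("wrist1.npz"); W=d["W"]
for n,(u,v) in dict(pin=(174,150),end=(329,188),pivot=(371,194),pad=(328,228),knob=(333,269),block=(293,77),tip=(297,123),screw=(297,110),bolt1=(369,68),bolt2=(184,269),c_tr=(381,56),c_br=(380,255)).items():
    print(n,np.nanmedian(W[v-1:v+2,u-1:u+2].reshape(-1,3),0).round(4))
print("end region")
im=d["im"]; big=cv2.resize(im[110:290,150:400],None,fx=3,fy=3,interpolation=cv2.INTER_CUBIC); cv2.imwrite("pics/crop1.png",cv2.convertScaleAbs(big,alpha=1.6)[:,:,::-1])
# strip top points z 0.036..0.041
m=(abs(W[...,2]-.038)<.003)&(W[...,0]<.53)&(W[...,0]>.3)&(W[...,1]>.1)&(W[...,1]<.25)
m&=(im[...,0]>im[...,2])  # not blue
n,l,s,c=cv2.connectedComponentsWithStats(m.astype(np.uint8)); 
for i in np.argsort(-s[1:,4])[:2]+1:
    q=W[l==i][:,:2].astype(np.float32); print(len(q),s[i],cv2.minAreaRect(q))
E
```

```text
pin [0.3456 0.2329 0.0487]
end [0.4842 0.1514 0.017 ]
pivot [0.5255 0.1363 0.0421]
pad [0.4718 0.1117 0.0371]
knob [0.4658 0.0705 0.0548]
block [0.4789 0.2648 0.051 ]
tip [0.47   0.226  0.0326]
screw [0.4736 0.238  0.0316]
bolt1 [0.5556 0.2583 0.0168]
bolt2 [0.2913 0.1047 0.018 ]
c_tr [0.5701 0.2666 0.0157]
c_br [ 0.5236  0.0515 -0.0017]
end region
5250 [ 157  132  174   75 5250] ((0.40400415658950806, 0.19757817685604095), (0.03618593141436577, 0.1786968857049942), 59.663204193115234)
232 [320 220  17  18 232] ((0.47160544991493225, 0.1109064593911171), (0.01952451840043068, 0.017684485763311386), 74.41262817382812)
```

View pics/crop1.png

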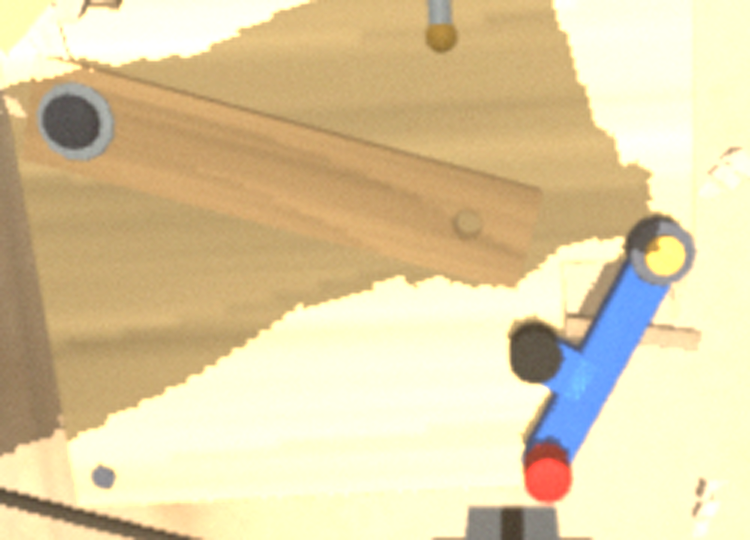

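```bash
python3 -m handwheel '-0.005 -0.0475 0.04 -0.05 0;-0.005 -0.0475 0.08 -0.05 0;-0.005 -0.0475 0.12 -0.05 0;-0.005 -0.0475 0.16 -0.05 0;-0.005 -0.0475 0.19 -0.05 0;-0.005 -0.0475 0.21 -0.05 0;-0.005 -0.0475 0.223 -0.05 0;-0.005 -0.0475 0.225 -0.05 0;-0.005 -0.0475 0.225 -0.05 0'
python3 - <<'E'
from h import *
print(cv2.Rodrigues(np.array(r.get_obs()["tool_rot"]))[0].round(3))
f,W,o=shot("wrist","wrist2"); im=f["pixels"]
m=(abs(W[...,2]-.038)<.003)&(W[...,0]<.53)&(W[...,0]>.3)&(W[...,1]>.1)&(W[...,1]<.27)&(im[...,0]>im[...,2])
n,l,s,c=cv2.connectedComponentsWithStats(m.astype(np.uint8)); 
for i in np.argsort(-s[1:,4])[:3]+1:
    q=W[l==i][:,:2].astype(np.float32); print(len(q),s[i],cv2.minAreaRect(q))
E
```

```text
clock: 4.45
ee_pos: [0.4222, 0.1384, 0.0264]
tool_rot: [-2.458, -1.957, 0.0]
contact_force: [0.5, 0.5, -0.3]
opening: -0.002
finger_force: 0.0
[[ 0.224  0.975 -0.   ]
 [ 0.975 -0.224 -0.   ]
 [-0.    -0.    -1.   ]]
37818 [    3    60   467   230 37818] ((0.4037448465824127, 0.19739069044589996), (0.036623578518629074, 0.17962568998336792), 59.4305305480957)
903 [533 238  45  56 903] ((0.5216027498245239, 0.13551272451877594), (0.023963792249560356, 0.016625989228487015), 89.74234008789062)
640 [424 320  40  30 640] ((0.4744132459163666, 0.11507300287485123), (0.009112359955906868, 0.019364792853593826), 50.060489654541016)
```

View pics/wrist2.png

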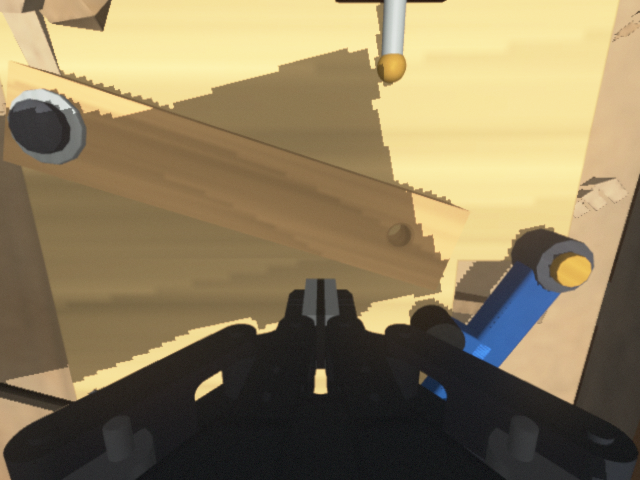

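```bash
python3 -m handwheel '0.006 0.006 0 0 0;0.012 0.012 0 0 0;0.018 0.015 0 0 0;0.024 0.015 0 0 0;0.030 0.015 0 0 0;0.034 0.015 0 0 0;0.034 0.015 0 0 0'
python3 -m handwheel '0.001 0 0 0 0;0.002 0 0 0 0;0.003 0 0 0 0'
python3 - <<'E'
from h import *
f,W,o=shot("wrist","wrist3"); im=f["pixels"]
m=(abs(W[...,2]-.038)<.003)&(W[...,0]<.53)&(W[...,0]>.3)&(W[...,1]>.1)&(W[...,1]<.27)&(im[...,0]>im[...,2])
n,l,s,c=cv2.connectedComponentsWithStats(m.astype(np.uint8)); 
i=np.argmax(s[1:,4])+1
q=W[l==i][:,:2].astype(np.float32); print(len(q),s[i],cv2.minAreaRect(q), o["contact_force"].round(2))
# gap to the tip
t=(im[...,0]>im[...,2]*1.8)&(W[...,2]>.024)&(W[...,2]<.036)&(W[...,0]>.45)&(W[...,0]<.5)&(W[...,1]>.2)
for nm,Q in (("tip",W[t]),("stripedge",W[l==i])):
    d=Q[:,:2]-[.344,.233]; y=.2233*d[:,0]+.9748*d[:,1]; x=.9748*d[:,0]-.2233*d[:,1]
    k=abs(x-.125)<.008; print(nm,len(Q),np.percentile(y[k],[1,5,50,95,99]).round(4) if k.any() else 0)
E
```

```text
clock: 5.2
ee_pos: [0.4442, 0.1692, 0.0262]
tool_rot: [-2.456, -1.959, -0.0]
contact_force: [1.0, -0.5, -0.6]
opening: 0.001
finger_force: 0.0
clock: 5.5
ee_pos: [0.4449, 0.1714, 0.0263]
tool_rot: [2.457, 1.958, -0.0]
contact_force: [-0.0, -0.8, -0.1]
opening: 0.001
finger_force: 0.3
33198 [    0   178   438   113 33198] ((0.4099442958831787, 0.21280163526535034), (0.0374588742852211, 0.17846260964870453), 73.4742431640625) [-0.01 -0.75 -0.11]
tip 1726 [-0.0043 -0.001   0.0209  0.0472  0.0473]
stripedge 33198 [-0.0258 -0.0244 -0.0068  0.0087  0.0099]
```

```bash
python3 -m handwheel '0.001 0 0 0 0;0.002 0 0 0 0;0.003 0 0 0 0;0.004 0 0 0 0;0.005 0 0 0 0'
python3 -m handwheel '0.001 0 0 0 0;0.001 0 0 0 0'
python3 -m handwheel '0.001 0 0 0 0;0.001 0 0 0 0'
```

```text
clock: 6.05
ee_pos: [0.4462, 0.1764, 0.0263]
tool_rot: [2.457, 1.958, 0.0]
contact_force: [0.3, -0.8, 0.8]
opening: -0.001
finger_force: 0.4
clock: 6.25
ee_pos: [0.4463, 0.1775, 0.0263]
tool_rot: [-2.457, -1.958, -0.0]
contact_force: [-0.3, 0.5, -0.0]
opening: 0.002
finger_force: 0.0
clock: 6.45
ee_pos: [0.4465, 0.1785, 0.0263]
tool_rot: [-2.457, -1.958, -0.0]
contact_force: [-0.6, 0.1, 0.4]
opening: -0.004
finger_force: 0.0
```

```bash
python3 -m handwheel '0.001 0 0 0 0;0.001 0 0 0 0'
```

```text
clock: 6.65
ee_pos: [0.4466, 0.1789, 0.0263]
tool_rot: [2.457, 1.957, -0.001]
contact_force: [-1.0, -3.4, 1.2]
opening: 0.002
finger_force: 2.1
```

Contact; the force is beginning to rise. Half-millimetre steps now.

```bash
python3 -m handwheel '0.0005 0 0 0 0;0.0005 0 0 0 0'
```

```text
clock: 6.85
ee_pos: [0.4466, 0.179, 0.0262]
tool_rot: [2.456, 1.957, -0.002]
contact_force: [-0.2, -7.5, 2.2]
opening: 0.001
finger_force: 3.4
```

```bash
python3 -m handwheel '0.0001 0 0 0 0;0.0001 0 0 0 0;0.0001 0 0 0 0;0.0001 0 0 0 0;0.0001 0 0 0 0;0.0001 0 0 0 0'
```

```text
clock: 7.45
ee_pos: [0.4466, 0.179, 0.0263]
tool_rot: [2.456, 1.957, -0.002]
contact_force: [-0.8, -6.5, 2.7]
opening: 0.001
finger_force: 3.6
```

```bash
python3 -m handwheel '-0.006 0 0 0 0;-0.02 0 0 0 0;-0.02 0 -0.04 0 0;-0.02 0 -0.08 0 0;-0.05 0.03 -0.08 -0.15 0;-0.085 0.055 -0.08 -0.3 0;-0.119 0.072 -0.08 -0.45 0;-0.119 0.072 -0.08 -0.6 0;-0.119 0.072 -0.08 -0.75 0;-0.119 0.072 -0.08 -0.9 0;-0.119 0.072 -0.08 -1.06 0;-0.119 0.072 -0.04 -1.06 0;-0.119 0.072 -0.015 -1.06 0;-0.119 0.072 -0.004 -1.06 0;-0.119 0.072 -0.004 -1.06 0'
python3 - <<'E'
from h import *
o=r.get_obs(); R=cv2.Rodrigues(np.array(o["tool_rot"]))[0]; print(R.round(3).tolist(), o["qpos"].round(2))
f,W,o=shot("wrist","wrist4"); im=f["pixels"].astype(int)
# strip
m=(abs(W[...,2]-.038)<.003)&(W[...,0]<.53)&(W[...,0]>.3)&(W[...,1]>.15)&(W[...,1]<.27)&(im[...,0]>im[...,2])
n,l,s,c=cv2.connectedComponentsWithStats(m.astype(np.uint8)); i=np.argmax(s[1:,4])+1
print(s[i],cv2.minAreaRect(W[l==i][:,:2].astype(np.float32)))
m=(im[...,0]>im[...,1]+80)&(im[...,0]>im[...,2]+80)&(abs(W[...,2]-.056)<.003); print("knob top",m.sum(),W[m].mean(0).round(4) if m.any() else 0)
piv=np.array([.526,.1355]); c,s=.9748,-.2233
ph0=1.06
def pos(ph,rho,off):
    j=rho*np.array([-np.cos(ph),-np.sin(ph)])+off*np.array([np.sin(ph),-np.cos(ph)]); return piv+[c*j[0]-s*j[1],s*j[0]+c*j[1]]
for ph in [1.06,1.06,.92,.78,.64,.5,.36,.22,.08,0,-.06,-.2]:
    d=pos(ph,.088,.020)-o["ee_pos"][:2]; print(ph,(R[:2,:2].T@d).round(4),round(1.06-ph,2))
E
```

```text
clock: 8.95
ee_pos: [0.4895, 0.0475, 0.0293]
tool_rot: [-1.13, -2.929, 0.001]
contact_force: [-0.5, -0.0, 0.5]
opening: -0.001
finger_force: 0.0
[[-0.741, 0.672, -0.003], [0.672, 0.741, 0.0], [0.002, -0.001, -1.0]] [-0.07  0.31 -0.46  0.8   0.    0.66]
[ 557    0   83   99 5413] ((0.4785771071910858, 0.19479194283485413), (0.02546885795891285, 0.03637899085879326), 76.7025146484375)
knob top 1550 [0.4642 0.0695 0.0547]
1.06 [0.012  0.0018] 0.0
1.06 [0.012  0.0018] 0.0
0.92 [ 0.0245 -0.0002] 0.14
0.78 [ 0.0371 -0.0003] 0.28
0.64 [0.0496 0.0012] 0.42
0.5 [0.0618 0.0046] 0.56
0.36 [0.0734 0.0096] 0.7
0.22 [0.0842 0.0161] 0.84
0.08 [0.094  0.0241] 0.98
0 [0.099  0.0293] 1.06
-0.06 [0.1025 0.0334] 1.12
-0.2 [0.1097 0.0438] 1.26
```

View pics/wrist4.png

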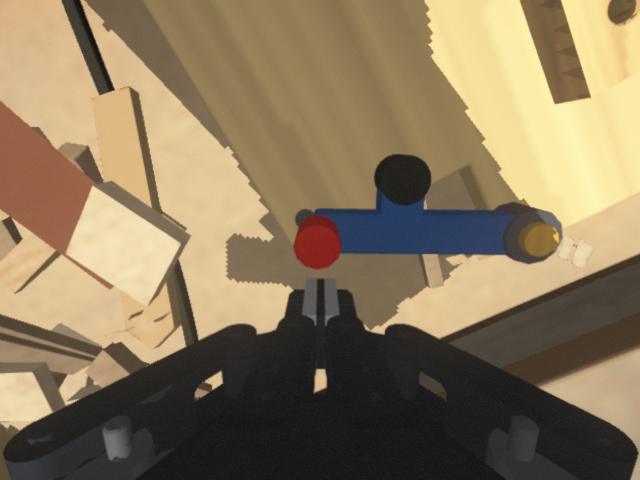

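```bash
python3 -m handwheel '0.006 0.002 0 0 0;0.012 0.002 0 0 0;0.018 0.001 0 0.07 0;0.0245 0 0 0.14 0;0.031 0 0 0.21 0;0.037 0 0 0.28 0;0.043 0 0 0.35 0;0.0495 0.001 0 0.42 0;0.056 0.003 0 0.49 0;0.062 0.0045 0 0.56 0;0.068 0.007 0 0.63 0;0.0735 0.0095 0 0.70 0;0.079 0.013 0 0.77 0;0.084 0.016 0 0.84 0;0.084 0.016 0 0.84 0'
python3 - <<'E'
from h import *
o=r.get_obs(); R=cv2.Rodrigues(np.array(o["tool_rot"]))[0]; print(R.round(3).tolist())
f,W,o=shot("wrist","wrist5"); im=f["pixels"].astype(int)
m=(im[...,0]>im[...,1]+80)&(im[...,0]>im[...,2]+80)&(abs(W[...,2]-.056)<.003); k=W[m].mean(0); print("knob top",m.sum(),k.round(4))
d=k[:2]-[.526,.1355]; c,s=.9748,-.2233; print("phi",np.arctan2(-(-s*d[0]+c*d[1]),-(c*d[0]+s*d[1])), np.hypot(*d))
E
```

```text
clock: 10.5
ee_pos: [0.4391, 0.1167, 0.0312]
tool_rot: [2.226, 2.215, 0.002]
contact_force: [-0.8, 0.4, 0.0]
opening: 0.001
finger_force: 0.0
[[0.005, 1.0, 0.002], [1.0, -0.005, 0.0], [0.0, 0.002, -1.0]]
knob top 1379 [0.4358 0.1384 0.0547]
phi 0.19301123742884507 0.09026321641801272
```

View pics/wrist5.png

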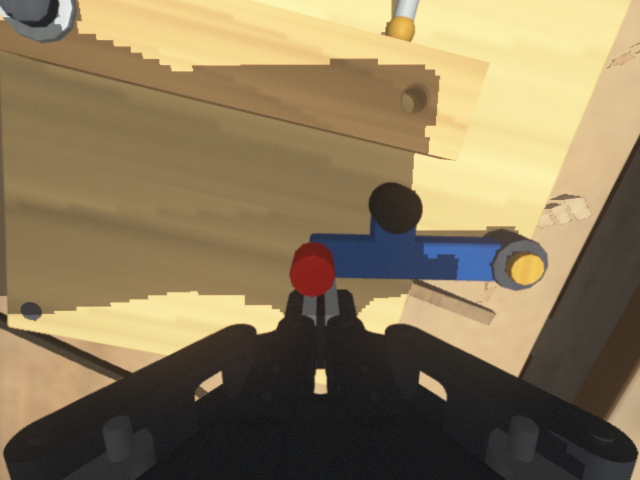

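```bash
python3 -m handwheel '0.006 -0.001 0 0.07 0;0.0125 -0.002 0 0.14 0;0.016 -0.002 0 0.21 0;0.018 -0.002 0 0.25 0;0.018 -0.002 0 0.25 0'
python3 -m handwheel '0.001 0 0 0 0;0.002 0 0 0 0;0.002 0 0 0 0'
```

```text
clock: 11.05
ee_pos: [0.4367, 0.1341, 0.0305]
tool_rot: [-2.484, -1.923, 0.0]
contact_force: [-1.1, -1.4, 1.5]
opening: -0.003
finger_force: 0.7
clock: 11.35
ee_pos: [0.4372, 0.1359, 0.0302]
tool_rot: [-2.485, -1.922, 0.001]
contact_force: [-3.3, -3.2, 1.6]
opening: 0.002
finger_force: 1.7
```

```bash
python3 -m handwheel '0.001 0 0 0 0;0.001 0 0 0 0'; python3 - <<'E'
from h import *
f,W,o=shot("wrist","wrist6"); im=f["pixels"].astype(int)
m=(im[...,0]>im[...,1]+80)&(im[...,0]>im[...,2]+80)&(abs(W[...,2]-.056)<.003); k=W[m].mean(0)
d=k[:2]-[.526,.1355]; c,s=.9748,-.2233; print("phi",np.arctan2(-(-s*d[0]+c*d[1]),-(c*d[0]+s*d[1])), np.hypot(*d))
E
```

```text
clock: 11.55
ee_pos: [0.4376, 0.137, 0.0302]
tool_rot: [-2.485, -1.921, 0.001]
contact_force: [-3.1, -3.3, 1.2]
opening: 0.001
finger_force: 1.7
phi -0.0334474178121875 0.09018253920038412
```

```bash
for i in 1; do python3 -m handwheel '0.001 0 0 0 0;0.002 0 0 0 0;0.002 0 0 0 0'; done
```

```text
clock: 11.9
ee_pos: [0.4381, 0.139, 0.0302]
tool_rot: [-2.485, -1.921, 0.001]
contact_force: [-4.0, -2.2, 0.1]
opening: -0.0
finger_force: 1.7
```

```bash
python3 -m handwheel '0.001 0 0 0 0;0.001 0 0 0 0'
```

```text
clock: 12.1
ee_pos: [0.4383, 0.1399, 0.0301]
tool_rot: [-2.486, -1.921, 0.001]
contact_force: [-3.8, -2.6, 1.4]
opening: 0.003
finger_force: 2.1
```

```bash
python3 -m handwheel '0.001 0 0 0 0;0.001 0 0 0 0'
```

```text
clock: 12.3
ee_pos: [0.4384, 0.1405, 0.0301]
tool_rot: [2.486, 1.921, -0.002]
contact_force: [-4.0, -5.3, 0.2]
opening: -0.0
finger_force: 3.3
```

```bash
python3 -m handwheel '0.0005 0 0 0 0;0.0005 0 0 0 0;0.0005 0 0 0 0'
```

```text
clock: 12.6
ee_pos: [0.4384, 0.1407, 0.0301]
tool_rot: [2.486, 1.92, -0.003]
contact_force: [-5.5, -7.1, 1.9]
opening: 0.001
finger_force: 4.1
```

```bash
python3 -m handwheel '0.0005 0 0 0 0;0.0005 0 0 0 0;0.0005 0 0 0 0'
```

```text
clock: 12.9
ee_pos: [0.4384, 0.1409, 0.0301]
tool_rot: [2.486, 1.92, -0.004]
contact_force: [-5.3, -8.9, 1.8]
opening: 0.002
finger_force: 4.9
```

```bash
python3 -m handwheel '0.0002 0 0 0 0;0.0002 0 0 0 0;0.0002 0 0 0 0;-0.0005 0 0 0 0;-0.001 0 0 0 0;-0.002 0 0 0 0;-0.003 0 0 0 0;-0.005 0 0 0 0;-0.01 0 0 0 0;-0.02 0 0 0 0;-0.03 0 0 0 0;-0.03 0 -0.04 0 0;-0.03 0 -0.08 0 0;-0.03 0 -0.12 0 0;-0.03 0 -0.12 0 0'
python3 - <<'E'
from h import *
f,W,o=shot("wrist","wrist7"); im=f["pixels"].astype(int)
m=(im[...,0]>im[...,1]+80)&(im[...,0]>im[...,2]+80)&(abs(W[...,2]-.056)<.003); k=W[m].mean(0)
d=k[:2]-[.526,.1355]; c,s=.9748,-.2233; print("phi",np.arctan2(-(-s*d[0]+c*d[1]),-(c*d[0]+s*d[1])), np.hypot(*d),o["contact_force"].round(2))
E
```

```text
clock: 14.4
ee_pos: [0.4337, 0.1122, 0.155]
tool_rot: [2.483, 1.917, 0.01]
contact_force: [-0.1, 0.1, -0.4]
opening: -0.002
finger_force: 0.0
phi -0.07467427838156235 0.09022213432655687 [-0.07  0.14 -0.43]
```

View pics/wrist7.png

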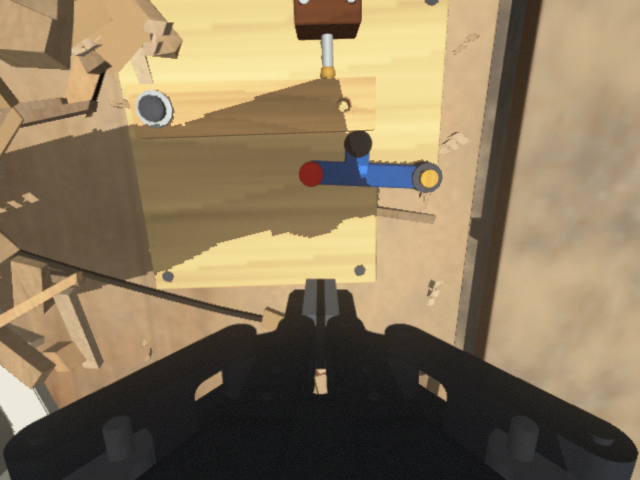

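```bash
python3 -c "
from h import *
print(r.hand_in())"
```

```text
the job is handed in; nothing more can be done
None
```

I pushed the strip onto the screw (about 7 N at the finger), then swung the catch in and pressed it (about 10 N at the knob, an estimated 12 N on the screw); after I let go, the last picture showed the strip clamped between pad and screw and the robot clear, and I handed in at 14.4 s, though I did not measure the clamping force after release and the hand-in gave no verdict.

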